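# Draw an ore sample from the chute and put it on the balance

## Robot

A 6-joint arm with a two-finger parallel gripper is mounted at the origin on the work surface. World frame = base frame: x ahead of the robot, y to its left, z up, the work surface at z = 0. Lengths are in m, angles in rad, forces in N, time in s.
With the tool pointing down it reaches from about 0.3 to 0.875 m from the base axis. Payload 6.4 kg.
Tool frame: the origin (TCP) lies midway between the tips of the shut fingers; the grasp point (between the pads) lies 19 mm behind it; z points along the fingers, y is the direction in which the jaws open and shut (so a half turn about z gives the same grasp; the last joint's range is limited). The gripper opens to 88 mm and grips with 3 to 60 N. Pads are 18 mm wide; open, the fingers measure 123 mm over their backs; the gripper's body (75 mm by 187 mm) begins 45 mm behind the grasp point.
Start: joints at [-1.535, 0.181, 1.607, -0, 1.354, -0.206], TCP at [0.138, -0.558, 0.239] pointing down, gripper open.
Joint ranges: [-2.99, 2.99], [-0.89, 2.07], [0.3, 2.58], [-1.14, 4.28], [0, 2.63], [-3.12, 3.12]. Speed limits (rad/s): [2.57, 2.57, 3.01, 3.14, 3.14, 3.14].

## Interface

Orientations are given as a 3x3 rotation matrix whose columns are the frame's x, y, z axes.
In Python, from plant import bot gives the robot as it stands. Calls block until the motion is done:
- bot.move_pose(position, orientation): joint-space move of the TCP to a pose.
- bot.move_straight(position, ori=None, max_speed=0.15): straight line of the TCP; ori=None keeps the orientation; max_speed is the mean speed in m/s.
- bot.goto_joints(angles): joint-space move.
- bot.command_gripper(opening, force=None): finger opening in m; force is the grip in N (None keeps the last); returns when the fingers have stopped.
- bot.dwell(seconds).
- bot.inverse_kinematics(position, orientation): joint angles nearest the present ones, or None.
- bot.read_camera(name): name is "side" or "top" or "wrist"; returns the picture (480x640x3 uint8, blue, green, red); there is no depth.
- bot.calibration(name): a dict with "K" (3x3 intrinsics, pixels), "R" (3x3) and "t" (3): a world point X has camera coordinates R X + t. Camera axes: x right, y down, z forward; pixel columns grow to the right and rows downward; lengths in m; the calibration is good to about 2 mm. A picture is of the moment at which its call begins: read the wrist's pose just before it. calibration takes no time and is no camera call; for the wrist camera it gives the pose at the moment of the call.
A pose or a line that the arm cannot do raises bot.Unreachable and nothing moves.
- bot.hand_in(): hands the job in, once; it reports no verdict.
Readings, each from a call of its own:
- bot.current_clock(): time.
- bot.current_joints(): joint angles.
- bot.current_dq(): joint speeds.
- bot.current_joint_efforts(): joint torques, N m.
- bot.current_tool_pos(): TCP position.
- bot.current_tcp_rot(): TCP orientation.
- bot.current_force(): force on the tool from outside, world axes, zero at the start.
- bot.current_moment(): the same for the moment, N m.
- bot.current_width(): finger opening in m.
Only numpy, scipy, OpenCV 4.12 (cv2) and the standard library are available. Lean on these libraries where they do the work, as an engineer would, in place of code of your own. Each camera call takes 0.05 s, during which the arm holds its last target. There are 200 camera calls.

## Task

Take the steel sample pan by its handle, hold it under the mouth of the chute and push the hanging flap open with the pan's side so that all four ore lumps slide into the pan, none falling on the bench. Then set the pan with its lumps gently down, upright on the middle of the balance's weighing plate, and let go. Do not touch the flap with the fingers, and leave the other glassware and tools where they are.

Things in the scene. Friction and masses are not known exactly. Their poses are not given: they have to be found in the camera images.
- chute_lip (a point): Middle of the lower edge (lip) of the chute's floor, 115 mm above the bench. Axes: y is level, the way the pieces slide out; x level, across the chute, pointing away from the robot; z up. The sheet-metal cheeks beside the mouth carry the flap's hinge and reach 62 mm above the lip, 12 mm in front of it and 2 mm below it.
- chute: The chute, fixed: a straight open steel channel, 46 mm wide outside, 40 inside, walls 46 mm high, 190 mm long, rising at 36 degrees from the lip towards -y. Origin on the bench below the lip, axes as the lip's. It stands on one 30 mm square post centred at y = -142 mm, on a base 90 mm (x) by 70 mm (y), 12 mm thick. Below the channel, between post and flap, is free room.
- flap: Aluminium flap, 44 mm wide, 3 mm thick, hanging shut across the mouth. Origin on its level hinge (along x), 53 mm above and 11.5 mm in front of the lip. It reaches 110 mm down from there: its lower 57 mm, below the lip, are a paddle. It swings only outwards (lower end to +y), to 1.0 rad, against a light spring (1 to 3 N), and falls shut. 0.6 to 0.8 rad lets all lumps out.
- pan_mid (a point): Centre, half-way up (25 mm above its underside), of the sample pan: a round open steel pan with flat bottom, 92 mm across at the foot, 100 mm across at the rim, 50 mm tall, wall 3 mm, floor 4 mm, about 0.13 kg, standing on the bench, with one straight handle towards its -x axis. z axis up.
- pan_grip (a point): Place to grip on the pan's handle, 107 mm from the pan's centre along its -x axis and 36 mm above its underside (half-way up the handle). The handle is a straight bar along the pan's x axis, 16 mm wide (y) and 18 mm tall, from the pan's wall to 140 mm from the pan's centre.
- pan: The same sample pan; origin at the centre of its underside.
- plate (a point): Centre of the top of the balance's square steel weighing plate, 150 x 150 mm, 80 mm above the bench. The balance is a white box, fixed, 200 mm wide (y); its display panel (49 mm high) lies on its -x side, out to 177 mm from the plate's centre.
- balance: The same balance; origin on the bench below the centre of the plate.
- lump1: Lump of grey-brown ore, a rough block of about 25 x 25 x 21 mm, 17 to 34 g, origin at its centre; number 1 from the lip, resting on the chute behind the flap.
- lump2: Lump of grey-brown ore, a rough block of about 25 x 25 x 21 mm, 17 to 34 g, origin at its centre; number 2 from the lip, resting on the chute behind the flap.
- lump3: Lump of grey-brown ore, a rough block of about 25 x 25 x 21 mm, 17 to 34 g, origin at its centre; number 3 from the lip, resting on the chute behind the flap.
- lump4: Lump of grey-brown ore, a rough block of about 25 x 25 x 21 mm, 17 to 34 g, origin at its centre; number 4 from the lip, resting on the chute behind the flap.
- flask: Bystander: conical glass flask, 80 mm across the foot, 125 mm tall; origin at the centre of its underside.
- beaker: Bystander: open glass beaker, 68 mm across, 85 mm tall; origin at the centre of its underside.
- jar: Bystander: closed white jar, 68 mm across, 95 mm tall; origin at the centre of its underside.
- amber_bottle: Bystander: amber bottle, 60 mm across, 130 mm tall; origin at the centre of its underside.
- mortar: Bystander: white ceramic mortar bowl without handle, 84 mm across, 45 mm tall; origin at the centre of its underside.
- scoop: Bystander: steel spoon, 160 mm long, lying flat.
- weighing_bottle: Bystander: small glass bottle, 40 mm across, 45 mm tall; origin at the centre of its underside.

How it is judged:
By the outcome, as a careful person would: the job done as asked, in the order asked, and still so for the second after the job is handed in, with the robot touching nothing.
It also fails if it takes over 69 s, if anything falls off the work surface, if the arm or the gripper's body presses on something with over 40 N, if the wrist force passes 120 N, or if a joint passes its speed limit or range.

## Working session

There is one attempt and no reset: what is moved stays moved. The work goes in short steps, each a Python script; the robot and the scene stay as the last script left them, time stands still between calls to the robot, and variables do not carry over. Pictures are saved under pics/ and viewed, about 8 in all and at most 12, crops included, and the job is handed in when it is done.

```bash
mkdir -p pics; ls; python3 - <<'E'
from plant import bot
import cv2,numpy as np
for n in("top","side"):
    cv2.imwrite(f"pics/{n}0.png",bot.read_camera(n))
    c=bot.calibration(n);print(n,c["K"].round(1).tolist(),c["R"].round(4).tolist(),c["t"].round(4).tolist())
print(bot.current_clock(),bot.current_tcp_rot().round(3).tolist() if hasattr(bot.current_tcp_rot(),'round') else bot.current_tcp_rot())
E
```

```text
pics
top [[592.3, 0.0, 309.4], [0.0, 592.3, 240.0], [0.0, 0.0, 1.0]] [[-0.0122, -0.9997, -0.0213], [-0.9992, 0.013, -0.0377], [0.038, 0.0208, -0.9991]] [0.0177, 0.5899, 1.1826]
side [[471.4, 0.0, 316.2], [0.0, 471.4, 239.2], [0.0, 0.0, 1.0]] [[-0.9899, -0.1405, -0.018], [-0.061, 0.5372, -0.8412], [0.1279, -0.8317, -0.5404]] [0.6113, 0.1523, 0.9209]
0.1 [[0.971, 0.239, -0.0], [0.239, -0.971, 0.002], [0.0, -0.002, -1.0]]
```

View pics/top0.png

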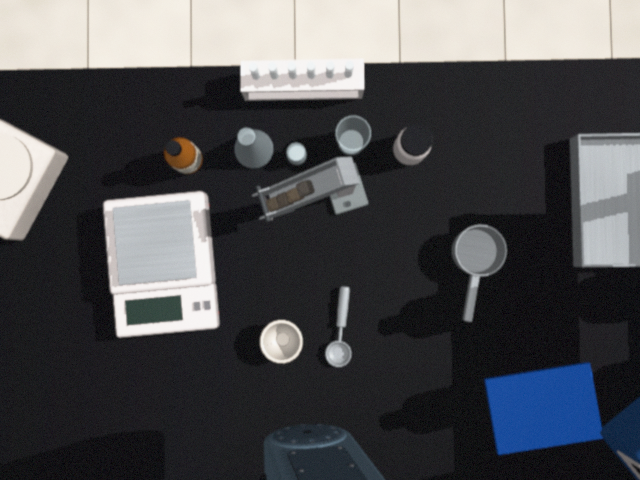

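View pics/side0.png

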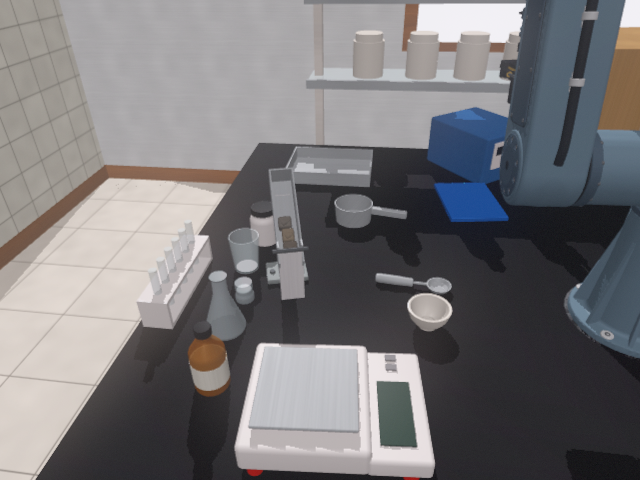

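Top view: pan with rim centre near (480,250) and handle end (468,320); chute mouth near (264,204), upper end (350,165); plate (112–197, 202–285). Side view: hinge bar (275–308, 249), with the paddle below it to (303,298). I'll zoom in and compute.

```bash
cat > h.py <<'E'
import numpy as np,cv2
from plant import bot
def ray(cal,px):
    K,R,t=(np.array(cal[k]) for k in "KRt"); t=t.ravel()
    return -R.T@t, R.T@np.linalg.solve(K,[px[0],px[1],1.])
def onz(cal,px,z):
    o,d=ray(cal,px); return o+d*(z-o[2])/d[2]
def tri(c1,p1,c2,p2):
    o1,d1=ray(c1,p1);o2,d2=ray(c2,p2)
    s=np.linalg.lstsq(np.c_[d1,-d2],o2-o1,rcond=None)[0]
    a,b=o1+d1*s[0],o2+d2*s[1]; return (a+b)/2,np.linalg.norm(a-b)
def proj(cal,X):
    p=np.array(cal["K"])@(np.array(cal["R"])@X+np.array(cal["t"]).ravel()); return p[:2]/p[2]
E
python3 - <<'E'
from h import *
top=cv2.imread("pics/top0.png");side=cv2.imread("pics/side0.png");c=bot.calibration("top")
g=top.max(2)
def comp(x0,y0,x1,y1,th,seed):
    m=np.zeros_like(g);m[y0:y1,x0:x1]=(g[y0:y1,x0:x1]>th)*255
    n,l=cv2.connectedComponents(m); return (l==l[seed[1],seed[0]]).astype(np.uint8)
m=comp(430,210,530,335,60,(480,250))
op=cv2.morphologyEx(m,cv2.MORPH_OPEN,cv2.getStructuringElement(cv2.MORPH_ELLIPSE,(25,25)))
(cx,cy),r=cv2.minEnclosingCircle(max(cv2.findContours(op,0,1)[0],key=cv2.contourArea))
P=onz(c,(cx,cy),.05);E=onz(c,(cx+r,cy),.05);print("pan",cx,cy,r,P,"rad",np.linalg.norm(E-P))
h=m.copy();cv2.circle(h,(int(cx),int(cy)),int(r)+3,0,-1)
h=cv2.morphologyEx(h,cv2.MORPH_OPEN,np.ones((5,5),np.uint8))
ys,xs=np.nonzero(h);k=cv2.minAreaRect(np.c_[xs,ys].astype(np.float32));b=cv2.boxPoints(k)
print("handle",k,[onz(c,p,.045)[:2].round(4).tolist() for p in b], "mean",onz(c,(xs.mean(),ys.mean()),.045))
# plate corners: bluish-grey inside
hsv=cv2.cvtColor(top,cv2.COLOR_BGR2HSV)
print("plate px",top[240,150],"box px",top[296,130])
def crop(im,x,y,w,h,s): return cv2.resize(im[y:y+h,x:x+w],None,fx=s,fy=s,interpolation=cv2.INTER_CUBIC)
A=crop(top,245,145,130,85,6);B=crop(side,255,160,65,150,4)
cv2.imwrite("pics/chute_top.png",A)
cv2.imwrite("pics/mix.png",np.hstack([B,crop(top,95,185,130,150,4)]))
E
```

```text
pan 479.25 250.0 27.41473960876465 [ 0.56492824 -0.31953389  0.05      ] rad 0.05275179857652565
handle ((470.45947265625, 300.2432556152344), (10.192737579345703, 42.41494369506836), 9.462322235107422) [[0.4291, -0.2844], [0.5099, -0.2996], [0.5065, -0.319], [0.4257, -0.3037]] mean [ 0.46775642 -0.30174566  0.045     ]
plate px [192 188 182] box px [242 243 247]
```

View pics/chute_top.png

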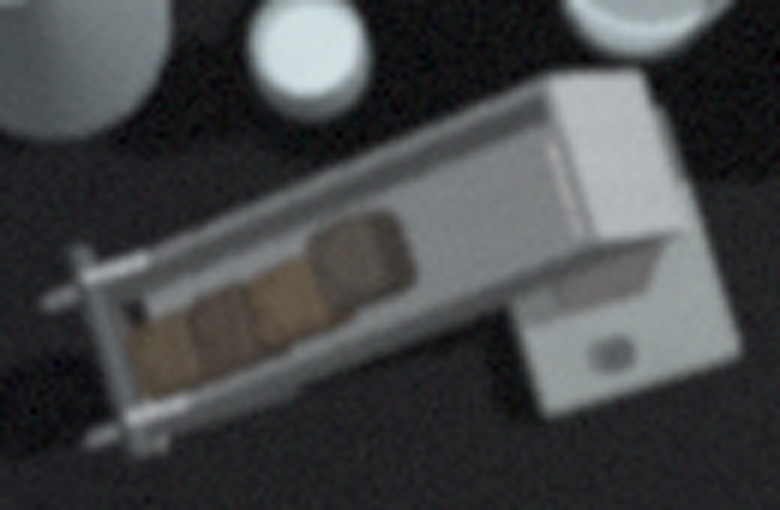

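View pics/mix.png

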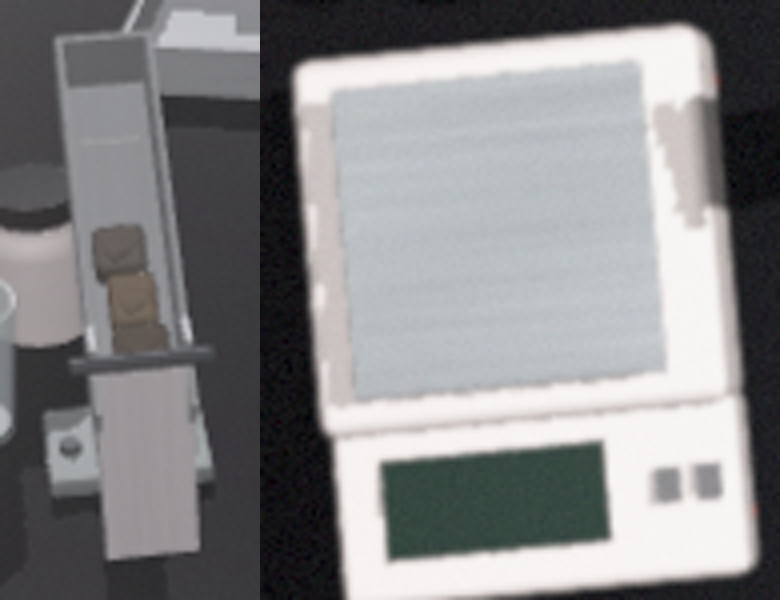

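Chute crop: hinge-rod ends at (78,250) and (148,448). Side crop: rod ends (70,365) and (213,350), paddle foot corners (107,558) and (198,550). Plate corners in the balance crop (which starts at column 260): (330,87), (640,62), (665,372), (357,400). The four lumps sit behind the flap.

```bash
python3 - <<'E'
from h import *
ct=bot.calibration("top");cs=bot.calibration("side")
u=lambda p,x0,y0,s:((p[0]+.5)/s-.5+x0,(p[1]+.5)/s-.5+y0)
T=lambda x,y:u((x,y),245,145,6)
S=lambda x,y:u((x,y),255,160,4)
B=lambda x,y:u((x-260,y),95,185,4)
a,ea=tri(ct,T(78,250),cs,S(70,365));b,eb=tri(ct,T(148,448),cs,S(213,350))
print("rod ends tri",a,ea,b,eb,np.linalg.norm(a-b))
for n,l in(("top",[onz(ct,T(78,250),.168),onz(ct,T(148,448),.168)]),("side",[onz(cs,S(70,365),.168),onz(cs,S(213,350),.168)]),("paddle",[onz(cs,S(107,558),.058),onz(cs,S(198,550),.058)])):
    d=l[0]-l[1];print(n,(l[0]+l[1])[:2]/2,"len",np.linalg.norm(d),"xaxis deg",np.degrees(np.arctan2(d[1],d[0])))
q=[onz(ct,B(*p),.08) for p in((330,87),(640,62),(665,372),(357,400))]
print("plate",np.mean(q,0),[np.linalg.norm(q[i]-q[i-1]).round(4) for i in range(4)],np.degrees(np.arctan2(*(q[0]-q[3])[[1,0]])),np.degrees(np.arctan2(*(q[1]-q[2])[[1,0]])))
# wall top edges, direction: at height z along the slope: top of wall left edge (145,262)->(550,78), right outer corner far
top=lambda s:.115+s*np.sin(np.radians(36))+.046*np.cos(np.radians(36))
for p in((550,75),(645,70),(590,240),(680,232)): print(p,onz(ct,T(*p),top(.19)),)
for n,cx,w in (("wall L",(55,40),0),("wall R",(150,35),0)): print(n,onz(cs,S(*cx),top(.19)))
for n,z,p in (("weighing_bottle",.045,(296,150)),("beaker",.085,(352,132)),("flask",.06,(254,148)),("jar",.095,(416,140))): print(n,onz(ct,p,z))
E
```

```text
rod ends tri [0.67977384 0.09684213 0.16911242] 0.00010413563057893833 [0.62008816 0.07675327 0.16842926] 0.0027318131999492794 0.06297943688778057
top [0.65072544 0.08696666] len 0.06181866785837656 xaxis deg 18.88544811954139
side [0.64948708 0.08568486] len 0.06424692812353891 xaxis deg 17.310652517330475
paddle [0.64887666 0.08973446] len 0.04344073518764485 xaxis deg 14.648441137453178
plate [0.58731354 0.30552212 0.08      ] [np.float64(0.1504), np.float64(0.1496), np.float64(0.1486), np.float64(0.148)] 4.971527759858722 4.352862529850573
(550, 75) [ 0.71231199 -0.03956357  0.26389398]
(645, 70) [ 0.71324548 -0.06481536  0.26389398]
(590, 240) [ 0.66808357 -0.04955976  0.26389398]
(680, 232) [ 0.66985729 -0.07344381  0.26389398]
wall L [ 0.71029554 -0.03708166  0.26389398]
wall R [ 0.66609486 -0.04734702  0.26389398]
weighing_bottle [0.76664528 0.0337024  0.045     ]
beaker [ 0.79170177 -0.07490201  0.085     ]
flask [0.76902711 0.11493398 0.06      ]
jar [ 0.77231735 -0.19423244  0.095     ]
```

```bash
cat >> h.py <<'E'
GR=-.107
def pose(c,zb,deg,gx=None):
    """TCP pose that puts the pan centre at c (xy), underside at zb, yaw deg"""
    a=np.radians(deg);x=np.array([np.cos(a),np.sin(a),0]);z=np.array([0,0,-1.])
    return np.array([c[0],c[1],zb+.017])+x*(GR if gx is None else gx),np.c_[x,np.cross(z,x),z]
HINGE=np.array([.650,.0868]);CY=17.2
def chute(x,y):
    a=np.radians(CY);ex=np.array([np.cos(a),np.sin(a)]);ey=np.array([-ex[1],ex[0]])
    return HINGE+x*ex+(y-.0115)*ey
PAN=np.array([.565,-.3205]);PLATE=np.array([.5873,.3055])
E
python3 - <<'E'
from h import *
for n,p in(("grasp",pose(PAN,.0,-10.7)),("under",pose(chute(0,-.055),.055,CY)),("push",pose(chute(0,.014),.055,CY)),("plate",pose(PLATE,.08,4.7))):
    print(n,p[0].round(3),np.round(bot.inverse_kinematics(*p),2))
p,R=pose(PAN,.0,-10.7)
bot.move_pose(p+[0,0,.1],R)
im=bot.read_camera("wrist");cv2.imwrite("pics/w1.png",im)
bot.move_straight(p,max_speed=.12)
bot.command_gripper(.012,60)
print(bot.current_width(),bot.current_tool_pos(),p,bot.current_force())
bot.move_straight(p+[0,0,.1],max_speed=.1)
print(bot.current_width(),bot.current_force(),bot.current_moment(),bot.current_clock())
bot.dwell(.2)
for n in("top","side"):cv2.imwrite(f"pics/{n}1.png",bot.read_camera(n))
t=cv2.imread("pics/top1.png")[150:390,400:580];s=cv2.imread("pics/side1.png")[120:260,310:450]
cv2.imwrite("pics/g1.png",np.hstack([cv2.resize(t,(360,480)),cv2.resize(s,(420,480))]))
E
```

```text
grasp [ 0.46  -0.301  0.017] [-0.8   0.43  1.8  -0.    0.91  0.96]
under [ 0.567 -0.008  0.072] [-0.22  0.37  1.74 -0.    1.03  1.05]
push [0.547 0.058 0.072] [-0.11  0.34  1.79 -0.    1.02  1.16]
plate [0.481 0.297 0.097] [ 0.34  0.33  1.74 -0.    1.08  1.83]
0.01518586160377648 [ 0.45986898 -0.30063515  0.01698384] [ 0.45986043 -0.30063367  0.017     ] [ 0.14506424  0.19668489 -0.10783697]
0.015155507153336608 [-0.25231915 -0.60116695 -0.59448726] [0.08448228 0.13541552 0.05072029] 4.9667
```

View pics/g1.png

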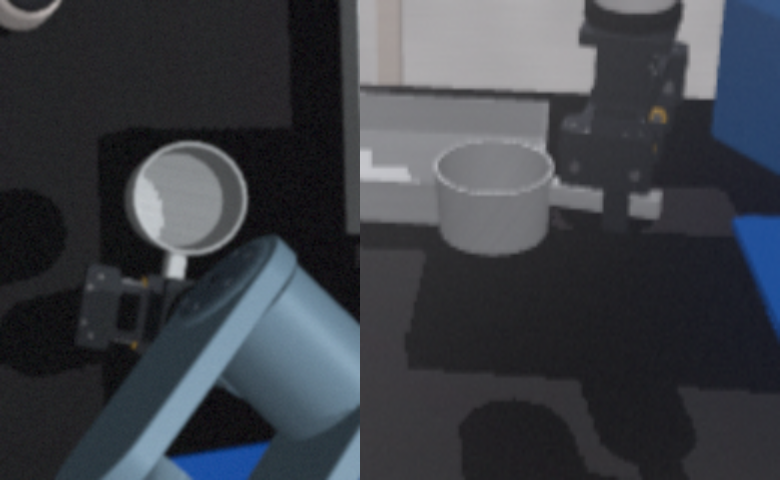

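Pan is held: its rim circle centres at about (187,198) in the top crop and (493,168) in the side crop. Next: check its pose in the hand, then go under the chute.

```bash
python3 - <<'E'
from h import *
ct=bot.calibration("top");cs=bot.calibration("side")
pt=(400+187/2,150+198/2);ps=(310+133/3,120+168*140/480)
print("top@.15",onz(ct,pt,.15),"tri",tri(ct,pt,cs,ps),"expected",PAN)
print("tcp",bot.current_tool_pos())
# staging beside the chute on robot side, level with the gap
q,R=pose(chute(-.14,-.057),.055,CY)
bot.move_pose(q+[0,0,.02],R)
print(bot.current_tool_pos(),q,bot.current_force(),bot.current_moment(),bot.current_width(),bot.current_clock())
bot.dwell(.2)
for n in("top","side"):cv2.imwrite(f"pics/{n}2.png",bot.read_camera(n))
t=cv2.imread("pics/top2.png")[130:330,200:400];s=cv2.imread("pics/side2.png")[160:330,240:410]
cv2.imwrite("pics/g2.png",np.hstack([cv2.resize(t,(400,400)),cv2.resize(s,(400,400))]))
E
```

```text
top@.15 [ 0.56462831 -0.31820885  0.15      ] tri (array([ 0.56429776, -0.31963387,  0.14514142]), np.float64(0.0008462616025212172)) expected [ 0.565  -0.3205]
tcp [ 0.45967635 -0.30048526  0.11655047]
[ 0.43540011 -0.05271968  0.09263301] [ 0.43430225 -0.05167646  0.072     ] [-0.20068895 -0.24963049 -0.98449775] [-0.09950056  0.15888128  0.05047506] 0.015203309081918557 6.2583
```

View pics/g2.png

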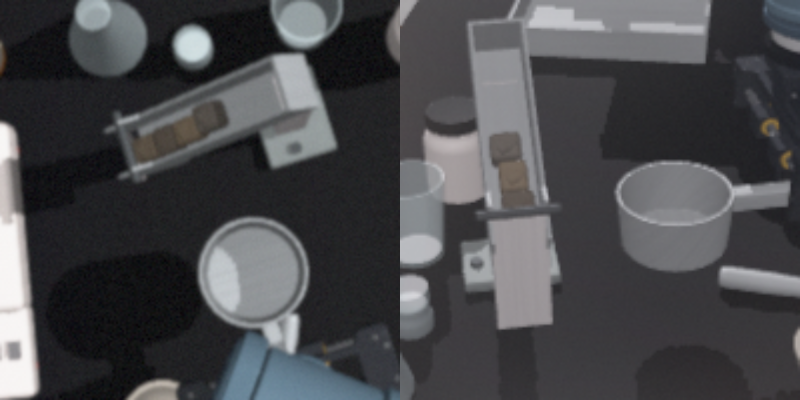

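```bash
python3 - <<'E'
from h import *
ct=bot.calibration("top");cs=bot.calibration("side")
print("tri rim centre",tri(ct,(327,266),cs,(356.5,241.6)),"expected",chute(-.14,-.057),.125, bot.current_tool_pos())
print("top on .122",onz(ct,(327,266),.122))
for im,box in(("top2",(295,235,360,296)),):
    g=cv2.imread(f"pics/{im}.png").max(2);x0,y0,x1,y1=box
    m=(g[y0:y1,x0:x1]>75).astype(np.uint8);m=cv2.morphologyEx(m,cv2.MORPH_OPEN,cv2.getStructuringElement(2,(21,21)))
    c=max(cv2.findContours(m,0,1)[0],key=cv2.contourArea);(cx,cy),r=cv2.minEnclosingCircle(c);cx+=x0;cy+=y0
    print(cx,cy,r,onz(ct,(cx,cy),.122))
E
```

```text
tri rim centre (array([ 0.53760399, -0.0237128 ,  0.12134134]), np.float64(0.0007180083229127567)) expected [ 0.53651703 -0.02003569] 0.125 [ 0.4345978  -0.05254823  0.09206307]
top on .122 [ 0.53796656 -0.02368736  0.122     ]
327.5 267.5 30.207714080810547 [ 0.53522176 -0.02456273  0.122     ]
```

Triangulated rim centre is within about 3 mm of expected, with about 3 mm droop, well inside margin. I'll raise it 2 mm, slide it under and stop there to look.

```bash
python3 - <<'E'
from h import *
H=.057
q,R=pose(chute(-.14,-.055),H,CY);bot.move_straight(q,R,max_speed=.1)
q,R=pose(chute(0,-.055),H,CY);bot.move_straight(q,R,max_speed=.12)
bot.dwell(.2)
print(bot.current_tool_pos(),q,bot.current_force(),bot.current_moment(),bot.current_width(),bot.current_clock())
for n in("top","side"):cv2.imwrite(f"pics/{n}3.png",bot.read_camera(n))
t=cv2.imread("pics/top3.png")[130:270,230:370];s=cv2.imread("pics/side3.png")[190:330,240:380]
cv2.imwrite("pics/g3.png",np.hstack([cv2.resize(t,(400,400)),cv2.resize(s,(400,400))]))
E
```

```text
[ 0.56712598 -0.0085205   0.07408327] [ 0.5674498  -0.00836677  0.074     ] [ 0.04890303  0.55504664 -1.05543212] [-0.03892822  0.14551002  0.01745088] 0.015056906287642221 8.4083
```

View pics/g3.png

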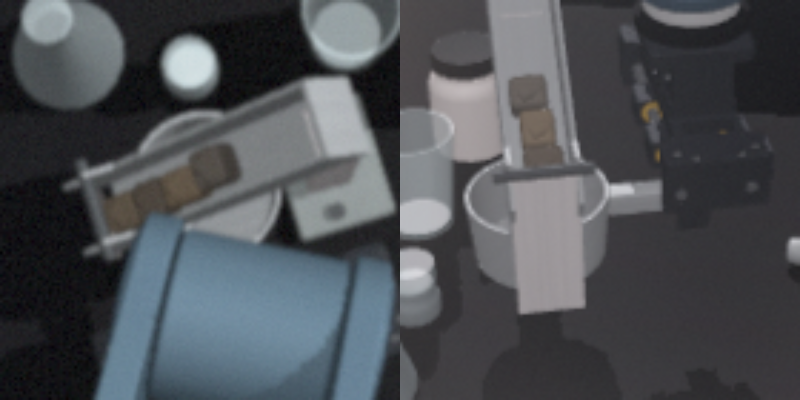

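The pan sits under the channel behind the still-shut flap, with the paddle in front of it and laterally centred. Now push.

```bash
python3 - <<'E'
from h import *
H=.057
q,R=pose(chute(0,-.015),H,CY);bot.move_straight(q,R,max_speed=.08)
print(bot.current_force())
q,R=pose(chute(0,.0175),H,CY);bot.move_straight(q,R,max_speed=.07)
bot.dwell(1.)
print(bot.current_tool_pos(),q,bot.current_force(),bot.current_moment(),bot.current_width(),bot.current_clock())
for n in("top","side"):cv2.imwrite(f"pics/{n}4.png",bot.read_camera(n))
t=cv2.imread("pics/top4.png")[130:270,230:370];s=cv2.imread("pics/side4.png")[190:330,240:380]
cv2.imwrite("pics/g4.png",np.hstack([cv2.resize(t,(400,400)),cv2.resize(s,(400,400))]))
E
```

```text
[-0.00190472  0.65437674 -1.83353705]
[0.54598738 0.06093525 0.07398671] [0.54601097 0.06089091 0.074     ] [-0.50749797 -0.48602947 -3.69691198] [-0.27465685  0.31148282 -0.09164189] 0.015325671926111227 10.775
```

View pics/g4.png

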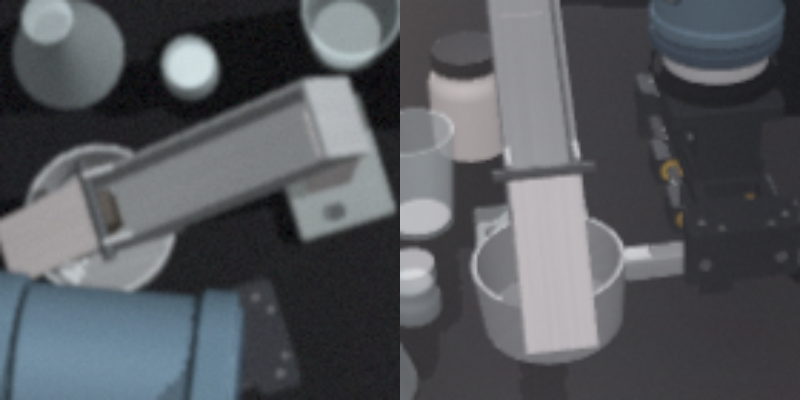

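The flap is open and the channel is empty, with one brown lump seen just past the lip at (108,212), probably in the pan. I'll back off along the same path, weigh by wrist force and look once the pan is out.

```bash
python3 - <<'E'
from h import *
ct=bot.calibration("top")
for x in(-.02,0,.02):
    p=proj(ct,np.r_[chute(x,0),.115]);print("lip in crop",(p-[230,130])*400/140)
H=.057
q,R=pose(chute(0,-.055),H,CY);bot.move_straight(q,R,max_speed=.07);bot.dwell(.3)
print(bot.current_force(),bot.current_moment(),bot.current_clock())
im=bot.read_camera("top");cv2.imwrite("pics/top5.png",im);cv2.imwrite("pics/side5.png",bot.read_camera("side"))
t=im[130:270,230:370];s=cv2.imread("pics/side5.png")[190:330,240:380]
cv2.imwrite("pics/g5.png",np.hstack([cv2.resize(t,(400,400)),cv2.resize(s,(400,400))]))
E
```

```text
lip in crop [130.16028474 241.02267131]
lip in crop [120.73069318 211.67235325]
lip in crop [111.315717   182.36752667]
[ 0.88724872  0.19523176 -1.71736501] [-0.03689939  0.22546868 -0.02553109] 12.3583
```

View pics/g5.png

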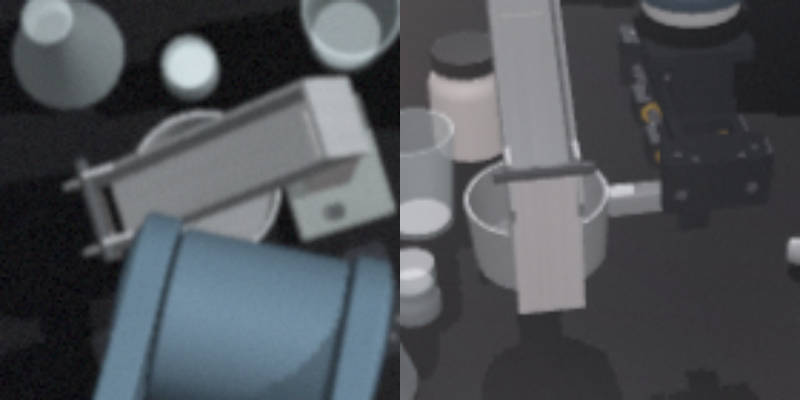

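The channel is empty, the flap is shut again and nothing is on the bench; force rose about 0.7–1 N, consistent with the lumps. Now draw out and carry to above the plate.

```bash
python3 - <<'E'
from h import *
q,R=pose(chute(-.18,-.055),.057,CY);bot.move_straight(q,R,max_speed=.12)
q,R=pose(chute(-.18,-.055),.135,CY);bot.move_straight(q,R,max_speed=.12)
q,R=pose(PLATE,.135,4.7);bot.move_straight(q,R,max_speed=.15)
bot.dwell(.4)
print(bot.current_tool_pos(),q,bot.current_force(),bot.current_moment(),bot.current_width(),bot.current_clock())
for n in("top","side"):cv2.imwrite(f"pics/{n}6.png",bot.read_camera(n))
t=cv2.imread("pics/top6.png")[180:340,90:250];s=cv2.imread("pics/side6.png")[290:450,210:370]
cv2.imwrite("pics/g6.png",np.hstack([cv2.resize(t,(400,400)),cv2.resize(s,(400,400))]))
E
```

```text
[0.4806765  0.29666563 0.15201254] [0.4806598  0.29673258 0.152     ] [-0.75678144 -0.44478047 -1.60885933] [-0.06081648  0.18730016  0.01600095] 0.015461416699075897 17.9167
```

View pics/g6.png

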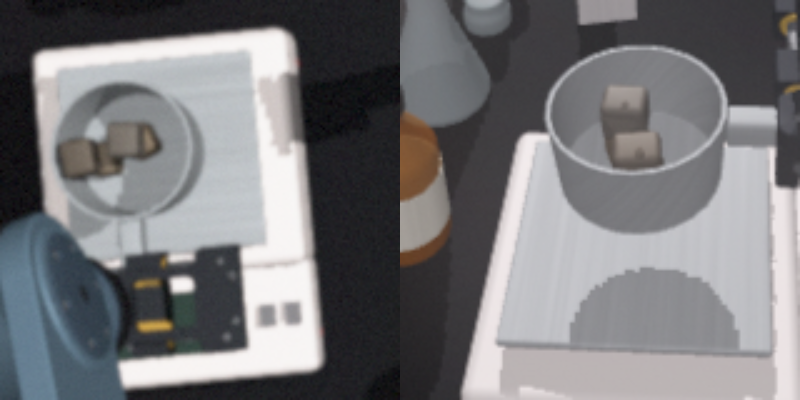

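```bash
python3 - <<'E'
from h import *
ct=bot.calibration("top");cs=bot.calibration("side")
c,e=tri(ct,(140.8,240),cs,(304.8,332.8));print("rim ctr",c,e,"want",PLATE,"nominal z .185")
d=PLATE-c[:2];d=d if np.linalg.norm(d)<.012 else 0*d;print("shift",d)
q,R=pose(PLATE+d,.135,4.7)
q[2]=.080+.017+.012;bot.move_straight(q,R,max_speed=.06);bot.dwell(.2);f0=bot.current_force()[2]
print(f0,bot.current_moment())
for k in range(14):
    q[2]-=.001;bot.move_straight(q,max_speed=.02);bot.dwell(.1);f=bot.current_force()[2]
    print(round(q[2]-.017,4),round(f,2),round(bot.current_moment()[1],3))
    if f-f0>3.0 : break
print(bot.current_clock())
E
```

```text
rim ctr [0.5875308  0.30106231 0.17742744] 8.373763352631835e-05 want [0.5873 0.3055] nominal z .185
shift [-0.0002308   0.00443769]
-1.7005201190399803 [-0.01751323  0.18550364 -0.00637662]
0.091 -1.6 0.207
0.09 -1.96 0.199
0.089 -2.4 0.179
0.088 -1.6 0.171
0.087 -2.07 0.221
0.086 -2.03 0.243
0.085 -1.47 0.17
0.084 -1.58 0.195
0.083 -2.33 0.234
0.082 -2.69 0.192
0.081 -1.98 0.065
0.08 -2.41 -0.006
0.079 4.6 0.352
23.6333
```

Contact felt at nominal plate height (0.080). Ease by 0.5 mm, open, withdraw and look.

```bash
python3 - <<'E'
from h import *
p=np.array(bot.current_tool_pos());p[2]+=.0005;bot.move_straight(p,max_speed=.02);bot.dwell(.2);print(bot.current_force())
bot.command_gripper(.05);bot.dwell(.3);print(bot.current_width(),bot.current_force())
p=np.array(bot.current_tool_pos());bot.move_straight(p+[0,0,.11],max_speed=.1)
q=np.array(bot.current_tool_pos());bot.move_pose([.30,-.25,.30],np.array(bot.current_tcp_rot()));bot.dwell(.3)
print(bot.current_force(),bot.current_clock())
for n in("top","side"):cv2.imwrite(f"pics/{n}7.png",bot.read_camera(n))
t=cv2.imread("pics/top7.png")[180:340,90:250];s=cv2.imread("pics/side7.png")[310:470,220:380]
cv2.imwrite("pics/g7.png",np.hstack([cv2.resize(t,(400,400)),cv2.resize(s,(400,400))]))
E
```

```text
[ 0.77856617 -0.12455643  0.7386589 ]
0.05010499778797743 [ 0.05361318 -0.85582937 -0.36003273]
[-0.76333974 -0.6076928  -0.00478634] 28.7083
```

View pics/g7.png

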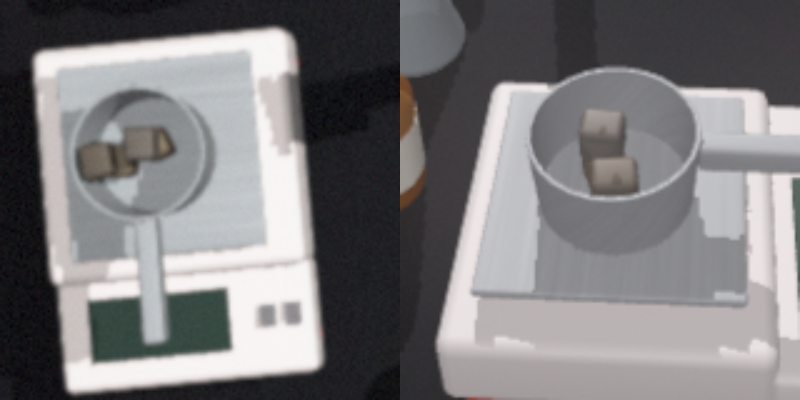

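View pics/top7.png

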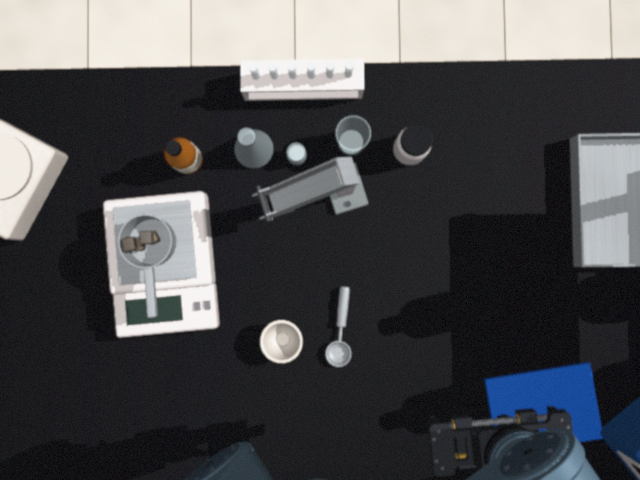

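Pan is upright on the plate with the lumps piled inside; chute and bench look clear. A numeric check of centring and stray lumps, by image difference, then hand in.

```bash
python3 - <<'E'
from h import *
ct=bot.calibration("top");cs=bot.calibration("side")
print("top",onz(ct,(145.2,240.8),.13),"tri",tri(ct,(145.2,240.8),cs,(220+215*.4,310+134*.4)),"plate",PLATE)
for n in("top","side"):
    a=cv2.imread(f"pics/{n}0.png");b=cv2.imread(f"pics/{n}7.png")
    d=(cv2.absdiff(cv2.GaussianBlur(a,(3,3),0),cv2.GaussianBlur(b,(3,3),0)).max(2)>22).astype(np.uint8)
    N,_,st,_=cv2.connectedComponentsWithStats(d);print(n,"changed",[s.tolist() for s in st[1:] if s[4]>8])
    h=b.astype(int);m=((h[...,2]-h[...,0]>10)&(h[...,2]<170)).astype(np.uint8)
    N,_,st,_=cv2.connectedComponentsWithStats(m);print(n,"brown",[s.tolist() for s in st[1:] if s[4]>12])
E
```

```text
top [0.58798545 0.30756849 0.13      ] tri (array([0.58716321, 0.30886063, 0.12523968]), np.float64(0.002040172767219952)) plate [0.5873 0.3055]
top changed [[268, 179, 47, 33, 738], [114, 214, 63, 111, 3876], [451, 223, 57, 100, 2948], [107, 237, 2, 8, 16], [433, 244, 4, 5, 13], [428, 250, 5, 3, 9], [108, 257, 3, 5, 11], [434, 260, 5, 7, 15], [430, 405, 171, 75, 6993], [264, 426, 121, 54, 2714], [277, 431, 4, 3, 10], [454, 431, 16, 32, 290], [480, 430, 11, 21, 109], [432, 437, 4, 5, 17], [195, 443, 71, 37, 1393], [455, 447, 20, 22, 136], [434, 459, 4, 4, 13], [440, 466, 5, 5, 16], [299, 468, 6, 5, 26]]
top brown [[605, 57, 31, 2, 33], [498, 59, 32, 2, 33], [551, 59, 27, 1, 27], [391, 61, 28, 3, 31], [444, 61, 26, 1, 26], [177, 65, 28, 2, 28], [71, 67, 30, 2, 30], [124, 67, 30, 1, 30], [17, 69, 19, 1, 19], [24, 132, 14, 8, 15], [163, 136, 41, 39, 915], [10, 146, 58, 94, 1174], [14, 185, 12, 11, 16], [122, 231, 37, 21, 430], [276, 324, 24, 34, 334], [516, 413, 5, 11, 37], [451, 419, 5, 11, 40], [454, 452, 13, 8, 79]]
side changed [[458, 0, 182, 206, 26262], [531, 171, 109, 83, 3790], [537, 172, 46, 23, 738], [334, 193, 74, 36, 1519], [278, 216, 20, 33, 456], [633, 220, 7, 11, 51], [271, 336, 135, 94, 6979], [360, 423, 58, 39, 879], [286, 446, 12, 3, 26], [316, 447, 10, 4, 22]]
side brown [[0, 0, 241, 271, 19307], [577, 0, 14, 28, 195], [314, 5, 8, 10, 43], [402, 4, 17, 48, 500], [314, 19, 8, 5, 17], [505, 28, 117, 126, 5784], [551, 30, 10, 13, 51], [355, 35, 27, 43, 604], [355, 40, 5, 7, 14], [437, 42, 21, 10, 179], [411, 45, 23, 34, 201], [315, 48, 7, 9, 22], [315, 63, 7, 9, 30], [470, 71, 8, 8, 20], [465, 76, 9, 8, 38], [411, 298, 6, 16, 55], [438, 300, 10, 19, 108], [417, 321, 19, 10, 74], [437, 321, 8, 7, 21], [187, 334, 44, 63, 1771], [292, 354, 17, 10, 138], [293, 372, 22, 16, 277], [246, 468, 18, 9, 115], [30, 473, 10, 5, 16], [402, 476, 18, 4, 68]]
```

```bash
python3 -c "
from plant import bot
print(bot.hand_in(),bot.current_clock())"
```

```text
the job is handed in; nothing more can be done
the job is handed in; nothing more can be done
```

I took the pan by its handle and slid it under the chute from behind the flap. I pushed the flap open with the pan's rim, aiming for about 0.7 rad. Then I backed out, lowered the pan onto the plate, let go and moved the arm away. The job was handed in at about 29 s of the 69 s allowed.

**Last checks:**
- **Pan position:** it stands upright, 2–3 mm from the plate's centre. That is close to the 2 mm accuracy of the camera calibration.
- **Touchdown:** the wrist force changed by about 7 N in the last 1 mm step down. I eased up 0.5 mm before opening the fingers.
- **Chute and bench:** the chute is empty and the flap is shut. Comparing first and last pictures showed changes only at the chute, the pan's old spot, the balance and the arm. No lump lies on the bench, and the other glassware and tools show no movement.
- **Lump count:** not confirmed piece by piece. They lie piled up, with three or four distinguishable. That all four are in the pan follows from the empty chute and clear bench; the wrist force rise of about 0.7–1 N fits, but is noisy.
- **Small disagreements:** in the hand the pan drooped and sat off by a few mm (3–8 mm low, up to about 4 mm sideways). I allowed for this and corrected it over the plate.

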